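# Close up the row of blank cassettes on the milling unit's loading rail and lock it in

### The job

Push the row of three blank cassettes along the loading rail as one train, with a fingertip on the free end of the rear cassette only, until the front one is fully home against the end stop; the blanks are brittle, so do not ram them. Then push the keeper's black knob round until the lever lies square across the rail behind the row and is fully closed. Nothing is to be gripped or lifted, and the other things on the bench stay where they are.

Things in the scene. Friction and masses are not known exactly. Their poses are not given: they have to be found in the camera images.
- loading_rail: fixed aluminium loading rail, plate 144 x 520 mm, origin under its centre on the bench, its +y axis along the rail towards the end stop, +x away from the robot. The deck the cassettes slide on is 10 mm above the bench; low dark side guides 122 mm apart stand 6 mm above the deck. It is open at its -y end. An oven stands close behind it, with a door handle that reaches out over the back of the bench some 0.2 to 0.3 m up: keep the wrist clear of it.
- stop_face (a point): point on the rail's centre line at deck height, in the plane of the end stop's two rubber bumpers (5 mm proud of a dark block whose top is 23 mm above the deck). The front cassette is home when its +y face touches this plane.
- front_cassette: grey square milling-blank cassette with a white disc, about 119 mm (x) x 121 mm (along the rail), frame sides about 14 mm high, disc 17 mm; 0.2 kg. Origin under its centre, on the deck. It is the one nearest the end stop; 60.5 mm from its origin to the stop plane when home.
- middle_cassette: same size of cassette, touching the front one (gaps under 1 mm); its origin is 121 mm behind the front one's.
- rear_cassette: same size of cassette, last of the row, at the rail's open side; its origin is 121 mm behind the middle one's. Its free -y face, 60.5 mm behind its origin, is the face to push on. When home its origin is 302.5 mm from the stop plane. The row slides with some 2 to 7 N, and starts 40 to 80 mm short of the stop.
- keeper (a joint): angle of the keeper lever, rad: 0 fully open (it lies beside the front guide, splayed 0.3 rad outwards, towards the robot), 1.87 fully closed at its limit (it lies square across the rail, along the rail's +x, behind the rear cassette with 3.5 mm to spare). It grows anticlockwise seen from above, turns with light friction (about 0.5 N at the knob) and stays where it is left.
- keeper_pivot (a point): the keeper's pivot axis (vertical), on the front (robot-side) guide, 16.5 mm above the bench, 373.5 mm behind the stop plane. The lever is a steel bar 14 mm wide, 7 mm thick, reaching 85 mm from the pivot, its top 24 mm above the bench.
- keeper_knob (a point): the keeper's upright black round knob, 16 mm across, on the lever 60 mm from the pivot; it stands from 28 to 54 mm above the bench; this point is inside it, 41 mm above the bench. Push it sideways round the pivot to swing the lever.
- glaze_bottle: bystander: round bottle with a dark cap, 30 mm across, 70 mm tall, just behind the rail near its stop end; origin under its centre
- bond_bottle: bystander: smaller round bottle with a pale cap, 26 mm across, 63 mm tall, behind the rail beside the other bottle; origin under its centre
- burnisher: bystander: thin double-ended steel hand instrument 166 mm long lying along the back of the rail; origin under its middle
- dappen_glass: bystander: small thick clear glass, 48 mm across, 61 mm tall, behind the rail near its open end; origin under its centre
- calliper: bystander: small vernier calliper lying flat in front of the rail (robot side), 58 x 157 x 10 mm; origin under its middle
- arch_model: bystander: plaster arch model with teeth, 62 x 66 x 28 mm, beyond the stop end of the rail; origin under its centre
- paste_tin: bystander: round tin 64 mm across, 28 mm tall, on the bench to the right of the rail; origin under its centre

How it is judged:
By the outcome, as a careful person would: the job done as asked, in the order asked, and still so for the second after the job is handed in, with the robot touching nothing.
It also fails if it takes over 48 s, if anything falls off the work surface, if the arm or the gripper's body presses on something with over 40 N, if the wrist force passes 120 N, or if a joint passes its speed limit or range.

### The arm

A 6-joint arm with a two-finger parallel gripper is mounted at the origin on a cart in front of the work surface, level with it; the furniture and walls round the work are solid. World frame = base frame: x ahead of the robot, y to its left, z up, the work surface at z = 0. Lengths are in mm, angles in rad, forces in N, time in s.
With the tool pointing down it reaches from about 350 to 975 mm from the base axis. Payload 7.1 kg.
Tool frame: the origin (TCP) lies at the very end of the fingers, on their centre line; the grasp point (between the pads) lies ctrl.hold_point_z behind it (ctrl.hold_point_z is the distance from the TCP to the grasp point, in mm); z points along the fingers, y is the line along which they close (so a half turn about z gives the same grasp; the last joint's range is limited). The gripper opens to 88 mm and grips with 3 to 60 N. Pads are 20 mm wide; open, the fingers measure 115 mm over their backs; the gripper's body (75 mm by 178 mm) begins 61 mm behind the grasp point.
Start: joints at [-1.35, 0.423, 1.63, -0, 1.089, -0.019], TCP at [148.462, -607.095, 222.675] pointing down, gripper open.
Joint ranges: [-3, 3], [-0.9, 2.11], [0.09, 2.58], [-1.31, 4.45], [0.11, 2.69], [-2.54, 2.54]. Speed limits (rad/s): [2.39, 2.39, 3.01, 3.14, 3.14, 3.14].

### API

Orientations are given as a rotation vector (axis times angle).
In Python, from workcell import ctrl gives the robot as it stands. The module is installed in compiled form; this text tells all that it offers.
- The arm moves only by the shell command python3 -m creep 'ROWS'. ROWS is JSON, a list of rows, each an object with "translation": the shift along the tool's x, y, z in mm, a list of three; "angular": the turn, a rotation vector about the tool's x, y, z in rad, a list of three; "jaw": the opening, from 0 (shut) to 1 (fully open). A call has exactly 8 rows; each row is the pose to reach, as a shift and turn from the pose commanded when the call began, along the tool's axes at that moment; what a row does not reach only later rows make up. A row lasts 1/8 s, in which the tool goes at most 62.5 mm and 10.7 degrees, less where a joint would pass 70% of its speed; a pose out of reach is approached as far as the arm can. A call with a gripper value outside its range is refused whole. The fingers move at their own pace and stop on an object; the grip force is fixed at half the most. Time passes only in rows, so rows that repeat a pose let the fingers close, or fill a call up. It gives the time, the measured TCP pose, the force, the opening and the grip force at its end, in the units of the state.
- ctrl.get_obs(): the state, without advancing time (a new reading comes with each control period).
- ctrl.get_image(name): name is "scene" or "side" or "wrist"; returns the picture (384x512x3 uint8, red, green, blue); there is no depth.
- ctrl.camera_info(name): a dict with "camera_matrix" (3x3 intrinsics, pixels), "distortion" ([k1, k2, p1, p2, k3] as OpenCV has them; the pictures are not rectified), "world_from_camera" (4x4, takes a point from camera to world coordinates). Camera axes: x right, y up, looking along -z (the intrinsics and any distortion apply to the point x, -y, -z); pixel columns grow to the right and rows downward; lengths in mm; the calibration is good to about 2 mm. A picture is of the moment at which its call begins: read the wrist's pose just before it. camera_info takes no time and is no camera call; for the wrist camera it gives the pose at the moment of the call.
- ctrl.close_job(): hands the job in; it is judged then, once.
Trained networks look in the newest picture that a camera, given by its name, has taken for a name from the list of things; names that differ only in an ending like _2 or _b are one class to them, and where a whole thing is asked for, a point or a joint stands for the part that bears it (a point fixed in the world has none). Each returns a list of dicts, best first, with "score" (0 to 1); they miss things now and then, are a little off and sometimes report something else, mostly with a low value. They report only what shows in the picture. A call takes as long as a camera call.
- ctrl.look_for(camera, label): "rect" ([left, top, right, bottom] in pixels, round what is visible of it).
The state is a dict: "t": time; "qpos": joint angles; "qvel": joint speeds; "joint_torque": joint torques, N m; "ee_pos": TCP position; "orientation": TCP orientation; "ft_force": force on the tool from outside, world axes, zero at the start; "moment": the same for the moment, N m; "width": finger opening in mm; "grasp_force": force on a finger pad.
Only numpy, scipy, OpenCV 4.12 (cv2) and the standard library are available. Lean on these libraries where they do the work, as an engineer would, in place of code of your own. Each camera call takes 0.05 s, during which the arm holds its last target. There are 200 camera calls.

## Working session

There is one attempt and no reset: what is moved stays moved. The work goes in short steps, Python scripts to look and compute and a shell command to move; the robot and the scene stay as the last step left them, time stands still between calls to the robot, and variables do not carry over. Pictures are saved under pics/ and viewed, at most 12 in all, crops included, and the job is handed in when it is done.

```bash
mkdir -p pics; cat > h.py <<'E'
import numpy as np, cv2
from workcell import ctrl
from scipy.spatial.transform import Rotation as R
def ray(cam,px):
    i=ctrl.camera_info(cam);K=np.array(i["camera_matrix"],float);D=np.array(i["distortion"],float);T=np.array(i["world_from_camera"],float)
    u=cv2.undistortPoints(np.array([[px]],float),K,D)[0,0]
    d=T[:3,:3]@np.array([u[0],-u[1],-1]);return T[:3,3],d
def onz(cam,px,z):
    o,d=ray(cam,px);return o+d*(z-o[2])/d[2]
def proj(cam,P):
    i=ctrl.camera_info(cam);K=np.array(i["camera_matrix"],float);D=np.array(i["distortion"],float);T=np.array(i["world_from_camera"],float)
    p=(np.array(P,float)-T[:3,3])@T[:3,:3];p=p*[1,-1,-1]
    return cv2.projectPoints(p,np.zeros(3),np.zeros(3),K,D)[0][:,0]
def snap(cam,fn):
    im=ctrl.get_image(cam);cv2.imwrite("pics/"+fn,cv2.cvtColor(im,cv2.COLOR_RGB2BGR));return im
E
python3 - <<'E'
from h import *
np.set_printoptions(precision=1,suppress=True)
o=ctrl.get_obs();print(o);print(ctrl.hold_point_z)
print(R.from_rotvec(o["orientation"]).as_matrix())
a=snap("scene","a.png");
for n in ["loading_rail","front_cassette","rear_cassette","keeper","keeper_knob","calliper"]:
    print(n,[(np.array(d["rect"]).round(1),round(d["score"],2)) for d in ctrl.look_for("scene",n)][:3])
b=snap("side","b.png")
for n in ["loading_rail","front_cassette","rear_cassette","keeper_knob"]:
    print(n,[(np.array(d["rect"]).round(1),round(d["score"],2)) for d in ctrl.look_for("side",n)][:3])
for c in("scene","side"): print(ctrl.camera_info(c)["world_from_camera"])
E
```

```text
{'t': 0.0, 'qpos': array([-1.4,  0.4,  1.6,  0. ,  1.1, -0. ]), 'qvel': array([ 0.,  0., -0.,  0.,  0.,  0.]), 'joint_torque': array([  0. , -54.5, -27.4,   0.1,   0. ,  -0. ]), 'ee_pos': array([ 148.3, -606.5,  221.9]), 'orientation': array([-3.1, -0.4,  0. ]), 'ft_force': array([-0.8,  0.6, -0.4]), 'moment': array([0., 0., 0.]), 'grasp_force': 0.0, 'width': 88.06424741783273}
18.700000000000003
[[ 1.   0.2 -0. ]
 [ 0.2 -1.   0. ]
 [ 0.  -0.  -1. ]]
loading_rail [(array([191.3, 145.8, 339.4, 258.2]), 0.59), (array([209.4, 191.8, 222.4, 208.3]), 0.35)]
front_cassette [(array([215. , 195.8, 262.7, 233.6]), 0.75)]
rear_cassette [(array([267.9, 161. , 315.7, 193.6]), 0.71)]
keeper [(array([192. , 201. , 206.1, 218.8]), 0.69), (array([313.5, 169. , 331.6, 185.7]), 0.47), (array([209. , 193.7, 220.2, 208.7]), 0.34)]
keeper_knob []
calliper [(array([191. , 147. , 339.6, 256.5]), 0.74), (array([263.6, 202.9, 304.2, 239.6]), 0.72)]
loading_rail [(array([229.9, 159.8, 286.6, 258.3]), 0.64)]
front_cassette [(array([235.4, 168.7, 269.6, 189.5]), 0.68)]
rear_cassette [(array([240.6, 206.9, 278. , 234.2]), 0.8), (array([238.8, 187.4, 270.7, 208.4]), 0.35)]
keeper_knob [(array([233.2, 227.2, 240.7, 243.3]), 0.59)]
[[ -0.8   0.5  -0.4 -26.7]
 [ -0.6  -0.6   0.5 552.7]
 [ -0.    0.7   0.7 966.8]
 [  0.    0.    0.    1. ]]
[[    1.      0.1    -0.2   264.3]
 [   -0.2     0.6    -0.8 -1281. ]
 [   -0.      0.8     0.6   941. ]
 [    0.      0.      0.      1. ]]
```

View pics/a.png

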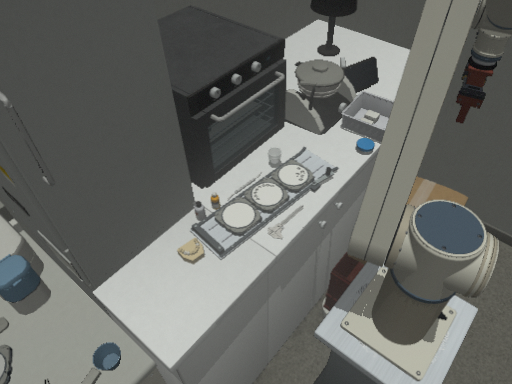

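View pics/b.png

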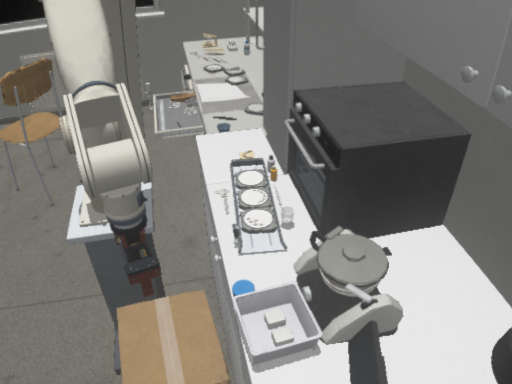

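Scene: the rail runs from the stop end (~205,235) to the open end (~325,165), with the knob near (328,172). Side: the knob is at (237,232). I'll compute coarse positions from these.

```bash
python3 - <<'E'
from h import *
np.set_printoptions(precision=1,suppress=True)
for n,c,p,z in [("front","scene",(238.5,215),22),("mid","scene",(267,195),22),("rear","scene",(293.5,177),22),("knob","scene",(328,171),41),
 ("front","side",(251,178.5),22),("mid","side",(254,197.5),22),("rear","side",(258.5,219),22),("knob","side",(237,231),41),("glass","side",(287,222),0),("glass","scene",(275,163),0),("callip","side",(226,201),5),("corner -y +x","side",(284,246),10),("corner -y -x","side",(238,249),10),("corner +y","side",(231,161),10)]:
    print(n,c,onz(c,p,z))
o,q=ctrl.get_obs(),ctrl.camera_info("wrist");print(np.array(q["world_from_camera"]),q["camera_matrix"])
E
```

```text
front scene [530.3  12.7  22. ]
mid scene [ 514.7 -105.3   22. ]
rear scene [ 497.1 -222.7   22. ]
knob scene [ 414.8 -300.7   41. ]
front side [532.2   8.5  22. ]
mid side [ 517.3 -111.3   22. ]
rear side [ 506.1 -231.6   22. ]
knob side [ 420.5 -295.4   41. ]
glass side [ 603.8 -244.4    0. ]
glass scene [ 600.9 -255.5    0. ]
callip side [417.9 -86.8   5. ]
corner -y +x side [ 558.5 -365.5   10. ]
corner -y -x side [ 413.2 -345.5   10. ]
corner +y side [481.8 168.5  10. ]
[[   0.2    0.9    0.3  228.6]
 [  -1.     0.2    0.1 -588.1]
 [   0.    -0.3    1.   384.5]
 [   0.     0.     0.     1. ]] [[322.1   0.  252.6]
 [  0.  322.1 188.1]
 [  0.    0.    1. ]]
```

```bash
cat >> h.py <<'E'
def delta(pos,yaw):
    """tool shift and turn to get TCP to pos, tool down, tool x at yaw"""
    o=ctrl.get_obs();A=R.from_rotvec(o["orientation"])
    B=R.from_euler("z",yaw)*R.from_euler("x",np.pi)
    return A.inv().apply(np.array(pos)-o["ee_pos"]).round(1),(A.inv()*B).as_rotvec().round(3)
E
python3 - <<'E'
from h import *
np.set_printoptions(precision=1,suppress=True)
for z in(200,300): print(onz("side",(290,125),z),onz("side",(320,165),z),onz("scene",(215,115),z),onz("scene",(285,80),z))
np.set_printoptions(precision=3,suppress=True)
print(delta((440,-210,300),-0.127))
E
```

```text
[700.   72.3 200. ] [ 715.6 -217.3  200. ] [ 756.5 -142.4  200. ] [ 706.6 -442.3  200. ]
[ 641.2 -110.3  300. ] [ 654.7 -360.9  300. ] [654.4 -51.8 300. ] [ 611.  -312.5  300. ]
(array([ 377.5, -316.5,  -77.3]), array([-0.   , -0.   ,  0.367]))
```

```bash
python3 -m creep '[{"translation":[47,-40,-10],"angular":[0,0,0.046],"jaw":0},{"translation":[95,-80,-20],"angular":[0,0,0.092],"jaw":0},{"translation":[142,-119,-29],"angular":[0,0,0.138],"jaw":0},{"translation":[189,-158,-39],"angular":[0,0,0.184],"jaw":0},{"translation":[236,-198,-48],"angular":[0,0,0.23],"jaw":0},{"translation":[283,-237,-58],"angular":[0,0,0.275],"jaw":0},{"translation":[330,-277,-68],"angular":[0,0,0.32],"jaw":0},{"translation":[377,-316,-77],"angular":[0,0,0.367],"jaw":0}]'
python3 - <<'E'
from h import *
np.set_printoptions(precision=1,suppress=True)
print(ctrl.get_obs()["ee_pos"],ctrl.get_obs()["t"],np.array(ctrl.camera_info("wrist")["world_from_camera"]))
im=snap("wrist","c.png")
for n in ["loading_rail","front_cassette","rear_cassette","keeper","keeper_knob","dappen_glass"]:
    print(n,[(np.array(d["rect"]).round(1),round(d["score"],2)) for d in ctrl.look_for("wrist",n)][:4])
cv2.imwrite("pics/c2.png",cv2.resize(cv2.imread("pics/c.png"),(800,600),interpolation=cv2.INTER_CUBIC))
E
```

```text
t: 1.6
ee_pos: [440.6, -208.9, 300.4]
orientation: [3.135, -0.202, 0.002]
ft_force: [0.6, -0.5, -0.6]
width: 11.4
grasp_force: 0.0
[ 440.6 -208.9  300.4] 1.6 [[  -0.1    0.9    0.3  522.3]
 [  -1.    -0.1   -0.  -220. ]
 [   0.    -0.3    1.   462.3]
 [   0.     0.     0.     1. ]]
loading_rail [(array([  0. ,  37.7, 367.2, 170.6]), 0.79)]
front_cassette [(array([ 29.2,  59.3, 128.3, 152.1]), 0.91)]
rear_cassette [(array([216. ,  55.3, 304.5, 149.2]), 0.68)]
keeper [(array([271.5, 150.5, 337.5, 172.1]), 0.75)]
keeper_knob [(array([271.7, 149.4, 338.8, 168. ]), 0.67), (array([25.9, 19.7, 72.5, 47.4]), 0.48), (array([118.2, 163. , 217. , 201.6]), 0.43)]
dappen_glass [(array([249.1,   0.2, 294.9,  36.8]), 0.81), (array([ 28.8,  60.5, 123.8, 152.5]), 0.35)]
```

View pics/c2.png

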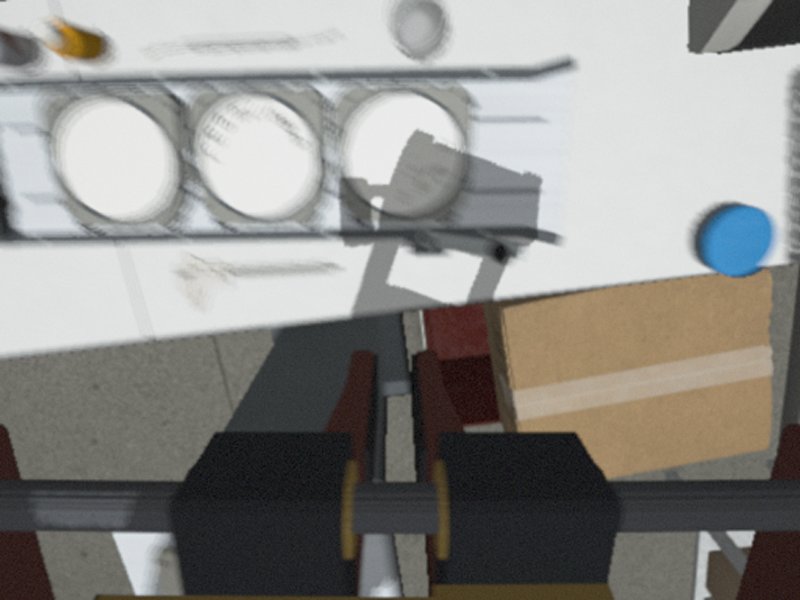

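The wrist view shows the row with the stop at far left, the rear cassette's free edge near (470,150) and the knob at (500,250) in the enlarged picture. It is slightly blurred, so I'll take a still crop.

```bash
python3 - <<'E'
from h import *
im=snap("wrist","d.png")
c=cv2.imread("pics/d.png")[20:190,0:380]
cv2.imwrite("pics/d2.png",cv2.resize(c,None,fx=2.1,fy=2.1,interpolation=cv2.INTER_CUBIC))
E
```

```text
(no output)
```

View pics/d2.png

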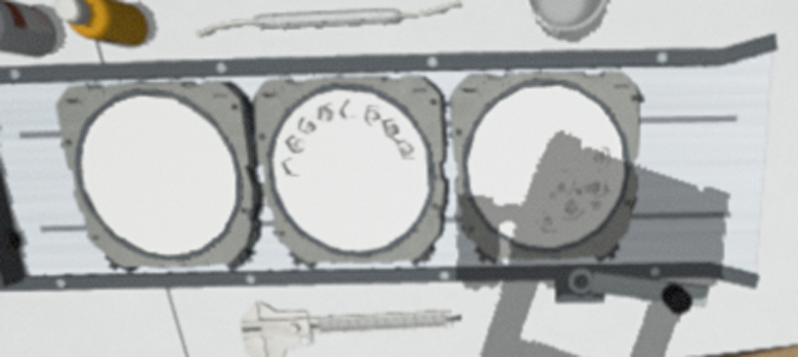

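```bash
python3 - <<'E'
from h import *
np.set_printoptions(precision=1,suppress=True)
w=lambda p,z:onz("wrist",(p[0]/2.1,p[1]/2.1+20),z)
U=np.array([w(p,16) for p in[(662,57),(432,62),(221,68),(15,74)]]);L=np.array([w(p,16) for p in[(655,271),(444,275),(279,280),(60,283)]])
for G in(U,L):
    f=np.polyfit(G[:,1],G[:,0],1);print(G[:,:2],"slope",f[0])
piv=w((580,281),24);k=w((677,298),54);print("piv",piv,"knob",k,np.hypot(*(k-piv)[:2]))
s=np.mean([np.polyfit(G[:,1],G[:,0],1)[0] for G in(U,L)]);a=np.arctan(s);u=np.array([np.sin(a),np.cos(a)]);v=np.array([u[1],-u[0]])
print("a",a,"guide x",(U[:,:2]@v),(L[:,:2]@v),"piv uv",piv[:2]@v,piv[:2]@u)
for p in[(638,110),(636,200)]: q=w(p,24);print("rear edge",q,q[:2]@v,q[:2]@u)
for p in[(10,190),(24,270)]: q=w(p,33);print("block",q,q[:2]@u)
print("plate end",w((770,60),10),w((760,287),10))
E
```

```text
[[ 559.4 -309. ]
 [ 574.5 -169.6]
 [ 588.6  -40.4]
 [ 603.3   88.5]] slope 0.11032612906423286
[[ 428.2 -294.7]
 [ 443.6 -155.1]
 [ 454.7  -45. ]
 [ 472.3  103.5]] slope 0.10995112988560886
piv [ 429.6 -244.1   24. ] knob [ 417.6 -300.8   54. ] 57.9396968023098
a 0.10969649682173063 guide x [589.8 589.6 589.4 590. ] [457.9 457.9 456.9 458.1] piv uv 453.73285720321525 -195.6272823454865
rear edge [ 530.5 -290.7   24. ] 559.119519748042 -230.86994204167863
rear edge [ 476.8 -284.9   24. ] 505.1556320266151 -231.00742260433336
block [535.4 103.2  33. ] 161.14837865965512
block [485.5 111.8  33. ] 164.26503473845978
plate end [ 549.9 -376.6   10. ] [ 406.9 -365.9   10. ]
```

```bash
python3 - <<'E'
from h import *
print(delta((490.6,-330.7,16),-0.1097),delta((490.6,-330.7,100),-0.1097))
E
```

```text
(array([ 66.9, 111.3, 283.3]), array([ 0.   ,  0.001, -0.019])) (array([ 66.9, 111.3, 199.3]), array([ 0.   ,  0.001, -0.019]))
```

```bash
python3 -m creep '[{"translation":[20,30,30],"angular":[0,0,-0.01],"jaw":0},{"translation":[45,70,70],"angular":[0,0.001,-0.019],"jaw":0},{"translation":[67,111,110],"angular":[0,0.001,-0.019],"jaw":0},{"translation":[67,111,160],"angular":[0,0.001,-0.019],"jaw":0},{"translation":[67,111,210],"angular":[0,0.001,-0.019],"jaw":0},{"translation":[67,111,250],"angular":[0,0.001,-0.019],"jaw":0},{"translation":[67,111,275],"angular":[0,0.001,-0.019],"jaw":0},{"translation":[67,111,283],"angular":[0,0.001,-0.019],"jaw":0}]'
python3 - <<'E'
from h import *
o=ctrl.get_obs();np.set_printoptions(precision=3,suppress=True)
print(delta((490.6,-330.7,16),-0.1097),o["ft_force"])
im=snap("wrist","e.png")
E
```

```text
t: 3.0
ee_pos: [490.0, -329.7, 14.8]
orientation: [-3.135, 0.173, 0.003]
ft_force: [-0.2, 0.1, -0.3]
width: 0.1
grasp_force: 0.0
(array([ 0.7,  0.9, -1.2]), array([-0.002,  0.002, -0.001])) [-0.154  0.114 -0.274]
```

View pics/e.png

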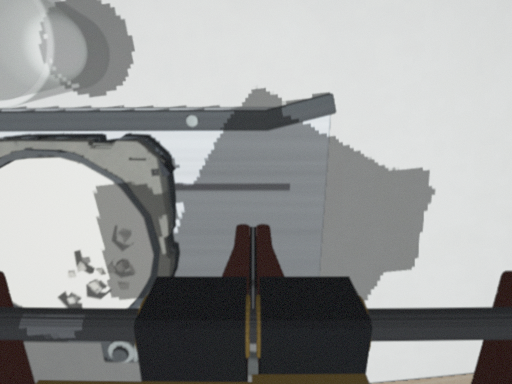

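```bash
python3 -m creep '[{"translation":[0,-5,0],"angular":[0,0,0],"jaw":0},{"translation":[0,-10,0],"angular":[0,0,0],"jaw":0},{"translation":[0,-15,0],"angular":[0,0,0],"jaw":0},{"translation":[0,-20,0],"angular":[0,0,0],"jaw":0},{"translation":[0,-23,0],"angular":[0,0,0],"jaw":0},{"translation":[0,-26,0],"angular":[0,0,0],"jaw":0},{"translation":[0,-28,0],"angular":[0,0,0],"jaw":0},{"translation":[0,-30,0],"angular":[0,0,0],"jaw":0}]'
python3 -m creep '[{"translation":[0,-2,0],"angular":[0,0,0],"jaw":0},{"translation":[0,-4,0],"angular":[0,0,0],"jaw":0},{"translation":[0,-6,0],"angular":[0,0,0],"jaw":0},{"translation":[0,-8,0],"angular":[0,0,0],"jaw":0},{"translation":[0,-10,0],"angular":[0,0,0],"jaw":0},{"translation":[0,-12,0],"angular":[0,0,0],"jaw":0},{"translation":[0,-14,0],"angular":[0,0,0],"jaw":0},{"translation":[0,-16,0],"angular":[0,0,0],"jaw":0}]'
```

```text
t: 4.05
ee_pos: [495.2, -299.3, 16.6]
orientation: [3.137, -0.17, 0.001]
ft_force: [0.1, 0.8, 0.8]
width: 0.8
grasp_force: 0.0
t: 5.05
ee_pos: [497.0, -283.3, 16.7]
orientation: [3.137, -0.17, 0.002]
ft_force: [0.0, -3.7, -0.4]
width: 0.3
grasp_force: 1.3
```

```bash
python3 -m creep '[{"translation":[0,-2.5,0],"angular":[0,0,0],"jaw":0},{"translation":[0,-5,0],"angular":[0,0,0],"jaw":0},{"translation":[0,-8,0],"angular":[0,0,0],"jaw":0},{"translation":[0,-11,0],"angular":[0,0,0],"jaw":0},{"translation":[0,-14,0],"angular":[0,0,0],"jaw":0},{"translation":[0,-17,0],"angular":[0,0,0],"jaw":0},{"translation":[0,-19,0],"angular":[0,0,0],"jaw":0},{"translation":[0,-20,0],"angular":[0,0,0],"jaw":0}]'
python3 -m creep '[{"translation":[0,-0.8,0],"angular":[0,0,0],"jaw":0},{"translation":[0,-1.6,0],"angular":[0,0,0],"jaw":0},{"translation":[0,-2.4,0],"angular":[0,0,0],"jaw":0},{"translation":[0,-3.2,0],"angular":[0,0,0],"jaw":0},{"translation":[0,-4,0],"angular":[0,0,0],"jaw":0},{"translation":[0,-4.8,0],"angular":[0,0,0],"jaw":0},{"translation":[0,-5.4,0],"angular":[0,0,0],"jaw":0},{"translation":[0,-6,0],"angular":[0,0,0],"jaw":0}]'
```

```text
t: 6.05
ee_pos: [499.1, -263.4, 16.7]
orientation: [3.137, -0.17, 0.002]
ft_force: [-0.2, -2.8, -0.8]
width: 0.4
grasp_force: 1.3
t: 7.05
ee_pos: [499.7, -257.6, 16.7]
orientation: [3.137, -0.17, 0.001]
ft_force: [0.4, -3.0, -1.0]
width: 0.6
grasp_force: 1.3
```

```bash
python3 -m creep '[{"translation":[0,-0.6,0],"angular":[0,0,0],"jaw":0},{"translation":[0,-1.2,0],"angular":[0,0,0],"jaw":0},{"translation":[0,-1.8,0],"angular":[0,0,0],"jaw":0},{"translation":[0,-2.4,0],"angular":[0,0,0],"jaw":0},{"translation":[0,-2.8,0],"angular":[0,0,0],"jaw":0},{"translation":[0,-3.2,0],"angular":[0,0,0],"jaw":0},{"translation":[0,-3.6,0],"angular":[0,0,0],"jaw":0},{"translation":[0,-4,0],"angular":[0,0,0],"jaw":0}]'

```

```text
t: 8.05
ee_pos: [500.2, -253.6, 16.7]
orientation: [3.137, -0.17, 0.002]
ft_force: [0.1, -1.8, -0.8]
width: 0.3
grasp_force: 1.3
```

```bash
python3 - <<'E'
from h import *
snap("wrist","f.png");o=ctrl.get_obs();print(o["ft_force"])
np.set_printoptions(precision=1,suppress=True)
im=cv2.imread("pics/f.png");cv2.imwrite("pics/f2.png",im)
E
```

```text
[-0.14146764 -2.78719464 -1.24169773]
```

View pics/f2.png

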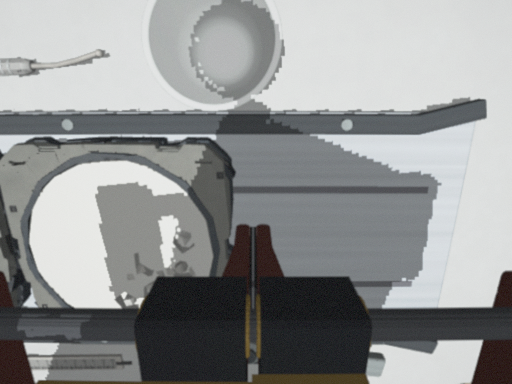

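The fingertip at (240,230) is on the rear face and the row is still sliding (about 3 N), a few mm short of home. I'll continue slowly.

```bash
python3 -m creep '[{"translation":[0,-0.4,0],"angular":[0,0,0],"jaw":0},{"translation":[0,-0.8,0],"angular":[0,0,0],"jaw":0},{"translation":[0,-1.2,0],"angular":[0,0,0],"jaw":0},{"translation":[0,-1.6,0],"angular":[0,0,0],"jaw":0},{"translation":[0,-2,0],"angular":[0,0,0],"jaw":0},{"translation":[0,-2.4,0],"angular":[0,0,0],"jaw":0},{"translation":[0,-2.7,0],"angular":[0,0,0],"jaw":0},{"translation":[0,-3,0],"angular":[0,0,0],"jaw":0}]'

```

```text
t: 9.1
ee_pos: [500.5, -250.7, 16.7]
orientation: [3.137, -0.17, 0.002]
ft_force: [-0.2, -2.2, -1.5]
width: 0.1
grasp_force: 1.3
```

```bash
python3 -m creep '[{"translation":[0,-0.4,0],"angular":[0,0,0],"jaw":0},{"translation":[0,-0.8,0],"angular":[0,0,0],"jaw":0},{"translation":[0,-1.2,0],"angular":[0,0,0],"jaw":0},{"translation":[0,-1.5,0],"angular":[0,0,0],"jaw":0},{"translation":[0,-1.8,0],"angular":[0,0,0],"jaw":0},{"translation":[0,-2,0],"angular":[0,0,0],"jaw":0},{"translation":[0,-2,0],"angular":[0,0,0],"jaw":0},{"translation":[0,-2,0],"angular":[0,0,0],"jaw":0}]'

```

```text
t: 10.1
ee_pos: [500.8, -249.5, 16.8]
orientation: [3.136, -0.169, 0.002]
ft_force: [-2.2, -7.4, -0.8]
width: 0.8
grasp_force: 3.7
```

```bash
python3 -m creep '[{"translation":[0,-0.3,0],"angular":[0,0,0],"jaw":0},{"translation":[0,-0.5,0],"angular":[0,0,0],"jaw":0},{"translation":[0,-0.7,0],"angular":[0,0,0],"jaw":0},{"translation":[0,-0.9,0],"angular":[0,0,0],"jaw":0},{"translation":[0,-1,0],"angular":[0,0,0],"jaw":0},{"translation":[0,-1,0],"angular":[0,0,0],"jaw":0},{"translation":[0,-1,0],"angular":[0,0,0],"jaw":0},{"translation":[0,-1,0],"angular":[0,0,0],"jaw":0}]'

```

```text
t: 11.1
ee_pos: [501.1, -249.4, 17.0]
orientation: [3.135, -0.169, 0.003]
ft_force: [-2.8, -10.7, -1.3]
width: 0.5
grasp_force: 6.2
```

```bash
python3 -m creep '[{"translation":[0,4,0],"angular":[0,0,0],"jaw":0},{"translation":[0,20,0],"angular":[0,0,0],"jaw":0},{"translation":[0,45,-10],"angular":[0,0,0],"jaw":0},{"translation":[0,60,-45],"angular":[0,0,0],"jaw":0},{"translation":[-30,62,-85],"angular":[0,0,0],"jaw":0},{"translation":[-75,62,-90],"angular":[0,0,0],"jaw":0},{"translation":[-108,62,-90],"angular":[0,0,0],"jaw":0},{"translation":[-113,62,-90],"angular":[0,0,0],"jaw":0}]'
python3 - <<'E'
from h import *
np.set_printoptions(precision=2,suppress=True)
snap("wrist","g.png");o=ctrl.get_obs();print(o["ee_pos"],o["ft_force"],delta((382.7,-297.7,32),-0.1097))
print([(np.array(d["rect"]).round(1),round(d["score"],2)) for d in ctrl.look_for("wrist","keeper_knob")][:3])
E
```

```text
t: 12.1
ee_pos: [379.9, -296.9, 106.7]
orientation: [-3.136, 0.172, -0.0]
ft_force: [0.2, -0.2, -0.2]
width: 0.1
grasp_force: 0.0
[ 380.77 -297.33  106.76] [ 0.4  -0.04 -0.91] (array([ 1.9,  0.2, 74.8]), array([-0., -0.,  0.]))
[(array([163.3, 129.6, 287. , 170.2]), 0.98)]
```

View pics/g.png

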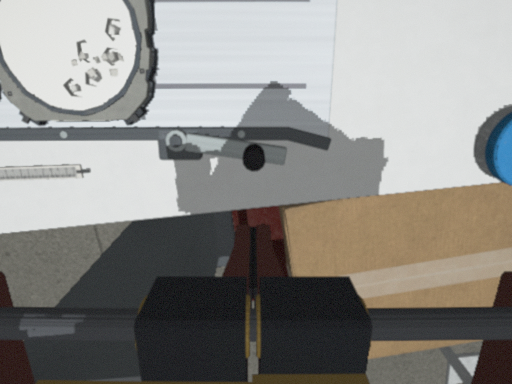

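The knob is at (254,156), the pivot at (175,141), and the rear cassette's edge is just ahead of the pivot. The fingertip sits below and in front of the knob.

```bash
python3 - <<'E'
from h import *
np.set_printoptions(precision=1,suppress=True)
a=.1097;u=np.array([np.sin(a),np.cos(a)]);v=np.array([u[1],-u[0]])
for n,p,z in[("knob",(254,156),54),("piv",(175,141),24),("edge",(156,40),24),("edge",(153,110),24)]:
    q=onz("wrist",p,z)[:2];print(n,q@v,q@u)
q=ctrl.get_obs()["ee_pos"][:2];print("tcp",q@v,q@u)
E
```

```text
knob 450.58692252554414 -255.81510080528665
piv 456.0698137281745 -195.7328727504555
edge 527.090656006429 -187.1888590526268
edge 479.17047727197445 -180.94738164886533
tcp 412.27178263982523 -254.09691353960403
```

```bash
python3 -m creep '[{"translation":[0,0,20],"angular":[0,0,0],"jaw":0},{"translation":[0,0,40],"angular":[0,0,0],"jaw":0},{"translation":[0,0,60],"angular":[0,0,0],"jaw":0},{"translation":[0,0,73],"angular":[0,0,0],"jaw":0},{"translation":[0,0,73],"angular":[0,0,0],"jaw":0},{"translation":[4,0,73],"angular":[0,0,0],"jaw":0},{"translation":[9,0,73],"angular":[0,0,0],"jaw":0},{"translation":[14,0,73],"angular":[0,0,0],"jaw":0}]'
python3 -m creep '[{"translation":[4,0,0],"angular":[0,0,0],"jaw":0},{"translation":[8,0,0],"angular":[0,0,0],"jaw":0},{"translation":[12,1,0],"angular":[0,0,0],"jaw":0},{"translation":[16,3,0],"angular":[0,0,0],"jaw":0},{"translation":[20,4,0],"angular":[0,0,0],"jaw":0},{"translation":[25,5,0],"angular":[0,0,0],"jaw":0},{"translation":[30,5,0],"angular":[0,0,0],"jaw":0},{"translation":[34,5,0],"angular":[0,0,0],"jaw":0}]'
python3 - <<'E'
from h import *
np.set_printoptions(precision=1,suppress=True)
a=.1097;u=np.array([np.sin(a),np.cos(a)]);v=np.array([u[1],-u[0]])
q=ctrl.get_obs()["ee_pos"];print("tcp",q[:2]@v,q[:2]@u,q[2],ctrl.get_obs()["ft_force"])
snap("wrist","i.png")
E
```

```text
t: 13.2
ee_pos: [396.5, -299.0, 34.2]
orientation: [3.136, -0.17, 0.003]
ft_force: [-0.9, -0.5, -0.8]
width: 0.7
grasp_force: 0.6
t: 14.2
ee_pos: [429.2, -307.2, 33.6]
orientation: [-3.137, 0.17, -0.001]
ft_force: [-1.3, 0.7, 0.2]
width: 0.9
grasp_force: 0.5
tcp 460.3060671571762 -258.3984558908088 33.581292911231856 [-1.3  0.7  0.2]
```

View pics/i.png

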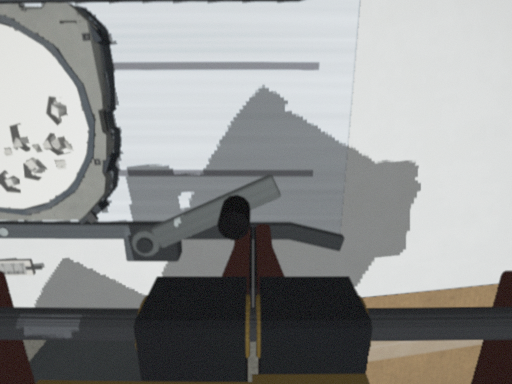

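The lever is about 25° past the guide line. The knob, at (235,217), is in contact with the fingertip, so I'll continue round the arc.

```bash
python3 -m creep '[{"translation":[4,0,0],"angular":[0,0,0],"jaw":0},{"translation":[10,-1,0],"angular":[0,0,0],"jaw":0},{"translation":[16,-3,0],"angular":[0,0,0],"jaw":0},{"translation":[22,-5,0],"angular":[0,0,0],"jaw":0},{"translation":[28,-8,0],"angular":[0,0,0],"jaw":0},{"translation":[34,-12,0],"angular":[0,0,0],"jaw":0},{"translation":[39,-16,0],"angular":[0,0,0],"jaw":0},{"translation":[43,-20,0],"angular":[0,0,0],"jaw":0}]'
python3 -m creep '[{"translation":[2,-2,0],"angular":[0,0,0],"jaw":0},{"translation":[4,-5,0],"angular":[0,0,0],"jaw":0},{"translation":[6,-8,0],"angular":[0,0,0],"jaw":0},{"translation":[8,-11,0],"angular":[0,0,0],"jaw":0},{"translation":[9,-13,0],"angular":[0,0,0],"jaw":0},{"translation":[10,-15,0],"angular":[0,0,0],"jaw":0},{"translation":[11,-16,0],"angular":[0,0,0],"jaw":0},{"translation":[12,-17,0],"angular":[0,0,0],"jaw":0}]'
python3 - <<'E'
from h import *
np.set_printoptions(precision=1,suppress=True)
a=.1097;u=np.array([np.sin(a),np.cos(a)]);v=np.array([u[1],-u[0]])
q=ctrl.get_obs()["ee_pos"];print("tcp",q[:2]@v,q[:2]@u,q[2],ctrl.get_obs()["ft_force"])
snap("wrist","j.png")
E
```

```text
t: 15.25
ee_pos: [474.3, -291.7, 33.7]
orientation: [3.137, -0.17, 0.002]
ft_force: [0.3, -0.8, 0.7]
width: 0.4
grasp_force: 0.3
t: 16.25
ee_pos: [487.7, -276.4, 33.7]
orientation: [3.137, -0.17, 0.002]
ft_force: [-0.8, -0.3, -0.2]
width: 0.5
grasp_force: 0.2
tcp 515.0452672022293 -221.34081106828 33.679050222560235 [-0.8 -0.3 -0.2]
```

View pics/j.png

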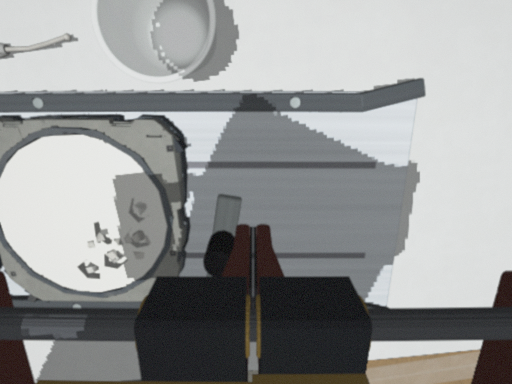

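The lever is nearly across: the knob is at (221,252) and the lever tip at (228,198). I'll finish slowly against its limit.

```bash
python3 -m creep '[{"translation":[0,-0.7,0],"angular":[0,0,0],"jaw":0},{"translation":[0,-1.4,0],"angular":[0,0,0],"jaw":0},{"translation":[0,-2.1,0],"angular":[0,0,0],"jaw":0},{"translation":[0,-2.8,0],"angular":[0,0,0],"jaw":0},{"translation":[0,-3.5,0],"angular":[0,0,0],"jaw":0},{"translation":[0,-4.1,0],"angular":[0,0,0],"jaw":0},{"translation":[0,-4.6,0],"angular":[0,0,0],"jaw":0},{"translation":[0,-5,0],"angular":[0,0,0],"jaw":0}]'
```

```text
t: 17.3
ee_pos: [488.2, -271.4, 33.7]
orientation: [3.137, -0.17, 0.002]
ft_force: [-0.4, -0.8, 0.3]
width: 0.3
grasp_force: 0.3
```

```bash
python3 -m creep '[{"translation":[0,-0.5,0],"angular":[0,0,0],"jaw":0},{"translation":[0,-1,0],"angular":[0,0,0],"jaw":0},{"translation":[0,-1.5,0],"angular":[0,0,0],"jaw":0},{"translation":[0,-2,0],"angular":[0,0,0],"jaw":0},{"translation":[0,-2.4,0],"angular":[0,0,0],"jaw":0},{"translation":[0,-2.7,0],"angular":[0,0,0],"jaw":0},{"translation":[0,-3,0],"angular":[0,0,0],"jaw":0},{"translation":[0,-3,0],"angular":[0,0,0],"jaw":0}]'
```

```text
t: 18.3
ee_pos: [488.5, -268.4, 33.6]
orientation: [-3.137, 0.17, -0.001]
ft_force: [0.6, 0.2, -0.4]
width: 0.4
grasp_force: 0.2
```

```bash
python3 -m creep '[{"translation":[0,-0.4,0],"angular":[0,0,0],"jaw":0},{"translation":[0,-0.8,0],"angular":[0,0,0],"jaw":0},{"translation":[0,-1.2,0],"angular":[0,0,0],"jaw":0},{"translation":[0,-1.5,0],"angular":[0,0,0],"jaw":0},{"translation":[0,-1.8,0],"angular":[0,0,0],"jaw":0},{"translation":[0,-2,0],"angular":[0,0,0],"jaw":0},{"translation":[0,-2,0],"angular":[0,0,0],"jaw":0},{"translation":[0,-2,0],"angular":[0,0,0],"jaw":0}]'
```

```text
t: 19.3
ee_pos: [488.8, -266.8, 33.7]
orientation: [3.137, -0.17, 0.002]
ft_force: [-1.3, -4.8, 0.5]
width: 0.6
grasp_force: 2.2
```

```bash
python3 -m creep '[{"translation":[0,-0.3,0],"angular":[0,0,0],"jaw":0},{"translation":[0,-0.6,0],"angular":[0,0,0],"jaw":0},{"translation":[0,-0.9,0],"angular":[0,0,0],"jaw":0},{"translation":[0,-1.2,0],"angular":[0,0,0],"jaw":0},{"translation":[0,-1.2,0],"angular":[0,0,0],"jaw":0},{"translation":[0,-1.2,0],"angular":[0,0,0],"jaw":0},{"translation":[0,-1.2,0],"angular":[0,0,0],"jaw":0},{"translation":[0,-1.2,0],"angular":[0,0,0],"jaw":0}]'
```

```text
t: 20.3
ee_pos: [488.9, -266.5, 33.7]
orientation: [3.135, -0.169, 0.002]
ft_force: [-3.0, -9.3, -2.3]
width: 0.4
grasp_force: 5.1
```

Hard stop reached. I'll back off, rise, and check.

```bash
python3 -m creep '[{"translation":[0,2,0],"angular":[0,0,0],"jaw":0},{"translation":[0,10,0],"angular":[0,0,0],"jaw":0},{"translation":[0,25,0],"angular":[0,0,0],"jaw":0},{"translation":[0,35,-20],"angular":[0,0,0],"jaw":0},{"translation":[0,35,-60],"angular":[0,0,0],"jaw":0},{"translation":[-20,10,-110],"angular":[0,0,0],"jaw":0},{"translation":[-50,-30,-150],"angular":[0,0,0],"jaw":0},{"translation":[-80,-70,-180],"angular":[0,0,0],"jaw":0}]'
python3 -m creep '[{"translation":[0,0,-10],"angular":[0,0,0],"jaw":0},{"translation":[0,-10,-20],"angular":[0,0,0],"jaw":0},{"translation":[0,-20,-20],"angular":[0,0,0],"jaw":0},{"translation":[0,-20,-20],"angular":[0,0,0],"jaw":0},{"translation":[0,-20,-20],"angular":[0,0,0],"jaw":0},{"translation":[0,-20,-20],"angular":[0,0,0],"jaw":0},{"translation":[0,-20,-20],"angular":[0,0,0],"jaw":0},{"translation":[0,-20,-20],"angular":[0,0,0],"jaw":0}]'
python3 - <<'E'
from h import *
snap("wrist","k.png")
c=cv2.imread("pics/k.png")[0:230,0:400]
cv2.imwrite("pics/k2.png",cv2.resize(c,None,fx=2,fy=2,interpolation=cv2.INTER_CUBIC))
E
```

```text
t: 21.3
ee_pos: [416.4, -186.9, 215.2]
orientation: [3.136, -0.172, 0.004]
ft_force: [0.5, 0.2, 1.3]
width: 0.7
grasp_force: 0.0
t: 22.3
ee_pos: [418.8, -167.3, 233.5]
orientation: [3.137, -0.17, 0.001]
ft_force: [0.6, 0.0, 0.0]
width: 0.4
grasp_force: 0.0
```

View pics/k2.png

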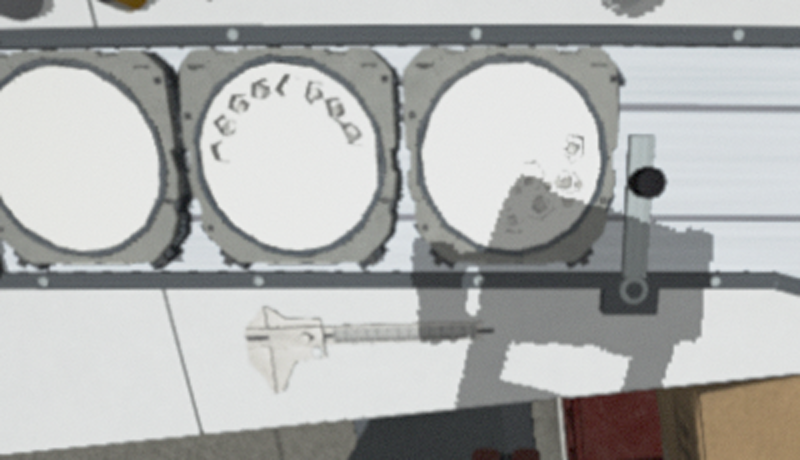

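The lever is square across behind the row (x≈638, knob at (647,182)), and the rear edge is at x≈617. I'll measure the gap and look at the stop end to confirm the row is home.

```bash
python3 - <<'E'
from h import *
np.set_printoptions(precision=1,suppress=True)
a=.1097;u=np.array([np.sin(a),np.cos(a)]);v=np.array([u[1],-u[0]])
w=lambda p,z:(lambda q:(round(q@v,1),round(q@u,1)))(onz("wrist",(p[0]/2,p[1]/2),z)[:2])
for n,p in[("lever tip",(641,136)),("piv",(634,290)),("leverL",(629,150)),("rear",(619,100)),("rear",(616,150)),("rear",(613,200)),("m/r gap",(403,130))]: print(n,w(p,24))
E
python3 -m creep '[{"translation":[0,-40,0],"angular":[0,0,0],"jaw":0},{"translation":[0,-90,0],"angular":[0,0,0],"jaw":0},{"translation":[0,-140,0],"angular":[0,0,0],"jaw":0},{"translation":[0,-190,0],"angular":[0,0,0],"jaw":0},{"translation":[0,-230,0],"angular":[0,0,0],"jaw":0},{"translation":[0,-250,0],"angular":[0,0,0],"jaw":0},{"translation":[0,-250,0],"angular":[0,0,0],"jaw":0},{"translation":[0,-250,0],"angular":[0,0,0],"jaw":0}]'
python3 - <<'E'
from h import *
snap("wrist","l.png")
c=cv2.imread("pics/l.png")[0:180,60:380]
cv2.imwrite("pics/l2.png",cv2.resize(c,None,fx=2.5,fy=2.5,interpolation=cv2.INTER_CUBIC))
E
```

```text
lever tip (np.float64(538.0), np.float64(-194.9))
piv (np.float64(453.8), np.float64(-196.0))
leverL (np.float64(530.8), np.float64(-188.7))
rear (np.float64(556.2), np.float64(-182.0))
rear (np.float64(530.7), np.float64(-181.6))
rear (np.float64(504.3), np.float64(-181.3))
m/r gap (np.float64(540.8), np.float64(-65.7))
t: 23.35
ee_pos: [445.7, 80.9, 233.5]
orientation: [3.137, -0.17, 0.001]
ft_force: [1.1, 0.6, -1.0]
width: 0.0
grasp_force: 0.0
```

View pics/l2.png

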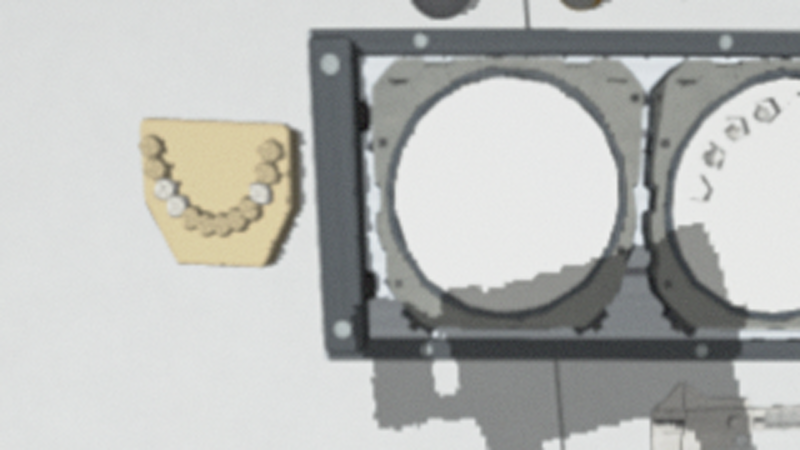

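The front cassette lies against both bumpers (~(370,115) and (373,285)), and the bystanders in view are undisturbed. I'll hand it in.

```bash
python3 -c "
from workcell import ctrl;print(ctrl.close_job())"
```

```text
the job is handed in; nothing more can be done
None
```

The row is home against the end stop (the push stalled at about 11 N), the keeper is closed against its limit square across the rail, and I handed the job in at about 23.5 s with the arm clear; my image measurement put the lever about 7 mm behind the rear cassette, against the 3.5 mm stated.

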